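# Start the clamp knob cleanly and clamp the chocolate slabs

### The job

Clamp the two chocolate slabs on the wooden board: turn the red knob backwards (counter-clockwise seen from above) until its thread clicks and the knob drops with its steel bar, then turn it forwards (clockwise) until it stops and the bar is down on the slabs. Let go of the knob at the end, and do not disturb the foil bars, the nut bowl or the scraper.

Things in the scene. Friction and masses are not known exactly. Their poses are not given: they have to be found in the camera images.
- knob_grip (a point): Red ribbed round knob, 47 mm across, 34 mm tall, gripped at any yaw; vertical axis. Under it a steel collar (32 mm across, 8 mm tall), then a flat steel bar. Point on the axis, 14 mm below the knob's top, 28 mm above the bar's top face (fingertips fit to 25 mm below it), 83 mm above the table at the start; goes down with it. Axes turn with the knob, z up. White dash on top shows its angle.
- knob (a joint): Knob angle, rad, grows forwards (clockwise from above). Starts at 0.6 to 1.4, thread not engaged: forwards it only jams at 1.9. Backwards: thread entry from 0.2 down to a stop at -0.25; there the knob falls by its weight with a click once the fingers let go (a firm grip holds it up). Then forwards to a firm stop at 2.3: clamped. Friction 0.05 N m, it stays where left.
- clamp_bar (a joint): How far the steel bar and the knob on it have come down, m: 0 at the start, 0.008 after the click; then the thread draws them down 1.5 mm per rad of forward turn (from knob angle 0.3) to 0.011, clamped on the slabs.
- stud_tip (a point): Tip of the fixed vertical steel stud, 12 mm across, that comes up through the knob, 102 mm above the table: 5 mm above the knob's top at the start, 16 mm when clamped.
- clamp_board: Wooden board 170 x 250 x 20 mm, fixed, with a milk and a dark chocolate slab (100 x 135 mm, tops 34 mm above the table) either side of the stud. Origin at the middle of its underside, right below the knob's axis; y runs along its long side and along the steel bar (200 x 36 x 10 mm, underside 45 mm above the table at the start).
- foil_bars_mid (a point): Bystander: three foil-wrapped bars in one pile, 160 x 80 x 36 mm, loose on the counter; point at its centre.
- nut_bowl_mid (a point): Bystander: white bowl of hazelnuts, 100 mm across, 45 mm tall, loose; point at its centre, 22 mm above the counter.
- scraper: Bystander: a scraper with a long handle lying loose on the counter, its handle towards its -x axis.

How it is judged:
On the way:
1. the knob has been turned backwards to the thread entry and has dropped with a click (value of joint clamp_bar above 0.0065 m and value of joint knob below 0.5 rad), for 0.1 s.
At the end, for the whole second after the job is handed in: the knob is turned forwards to within 0.3 rad of its stop at 2.3 rad, the bar is at least 9.5 mm down from its starting height (clamped on the slabs), and the knob is at rest (value of joint knob above 2 rad and value of joint clamp_bar above 0.0095 m and velocity of joint knob between -0.1 and 0.1 rad/s); the robot touches nothing.
It fails at once if a bystander was disturbed (moved more than 30 mm) (distance of any of foil_bars_mid, nut_bowl_mid, scraper from where it was at the start of the episode above 0.03 m).
It also fails if it takes over 54 s, if anything falls off the work surface, if the arm or the gripper's body presses on something with over 40 N, if the wrist force passes 120 N, or if a joint passes its speed limit or range.

### The arm

A 6-joint arm with a two-finger parallel gripper is mounted at the origin on the work surface. World frame = base frame: x ahead of the robot, y to its left, z up, the work surface at z = 0. Lengths are in m, angles in rad, forces in N, time in s.
With the tool pointing down it reaches from about 0.375 to 0.9 m from the base axis. Payload 3.1 kg.
Tool frame: the origin (TCP) lies at the very end of the fingers, on their centre line; the grasp point (between the pads) lies 19 mm behind it; z points along the fingers, y is the line along which they close (so a half turn about z gives the same grasp; the last joint's range is limited). The gripper opens to 85 mm and grips with 20 to 120 N. Pads are 22 mm wide; open, the fingers measure 114 mm over their backs; the gripper's body (76 mm by 85 mm) begins 54 mm behind the grasp point. The pads swing forward as they close: fully open they stand 13 mm farther back than shut.
Start: joints at [1.065, 0.527, 1.433, -0, 1.181, -0.178], TCP at [0.201, 0.592, 0.231] pointing down, gripper open.
Joint ranges: [-3.08, 3.08], [-0.75, 2.2], [0.22, 2.44], [-1.43, 4.57], [0, 2.65], [-2.85, 2.85]. Speed limits (rad/s): [2.79, 2.79, 3.14, 3.14, 3.14, 3.14].

### API

Orientations are given as a unit quaternion [x, y, z, w].
In Python, from station import manip gives the robot as it stands.
- The arm moves only by the shell command python3 -m handwheel 'ROWS' [FORCE]. ROWS is JSON, a list of rows, each a list of 7 numbers: the shift along the world's x, y, z in mm, then the turn, a rotation vector about the world's x, y, z in degrees, then the opening, from 0 (shut) to 1 (fully open). A call has exactly 10 rows; each row shifts and turns the commanded pose from where the row before left it; what a row does not reach is not made up. A row lasts 1/8 s, in which the tool goes at most 62.5 mm and 10.7 degrees, less where a joint would pass 70% of its speed; a pose out of reach is approached as far as the arm can. A call is refused whole if a number of a shift passes 62.5 or a number of a turn 10.7, either way. A call with a gripper value outside its range is refused whole. The fingers move at their own pace and stop on an object; FORCE is the grip in N (left out, the last holds). Time passes only in rows, so rows that do not move let the fingers close, or fill a call up. It gives the time, the measured TCP pose, the force, the opening and the grip force at its end, in the units of the state.
- manip.sense(): the state, without advancing time (a new reading comes with each control period).
- manip.snapshot(name): name is "scene" or "top" or "wrist"; returns the picture (480x640x3 uint8, red, green, blue); there is no depth.
- manip.get_calibration(name): a dict with "K" (3x3 intrinsics, pixels), "rvec" (rotation vector, rad) and "tvec" (3), from world to camera coordinates, as OpenCV has them. Camera axes: x right, y down, z forward; pixel columns grow to the right and rows downward; lengths in m; the calibration is good to about 2 mm. A picture is of the moment at which its call begins: read the wrist's pose just before it. get_calibration takes no time and is no camera call; for the wrist camera it gives the pose at the moment of the call.
- manip.sign_off(): hands the job in; it is judged then, once.
The state is a dict: "t": time; "q": joint angles; "qd": joint speeds; "tau": joint torques, N m; "tcp_pos": TCP position; "tool_rot": TCP orientation; "force": force on the tool from outside, world axes, zero at the start; "ft_torque": the same for the moment, N m; "finger_gap": opening from 0.0 (shut) to 1.0 (fully open); "gripper_force": force on a finger pad.
Only numpy, scipy, OpenCV 4.12 (cv2) and the standard library are available. Lean on these libraries where they do the work, as an engineer would, in place of code of your own. Each camera call takes 0.05 s, during which the arm holds its last target. There are 200 camera calls.

## Working session

There is one attempt and no reset: what is moved stays moved. The work goes in short steps, Python scripts to look and compute and a shell command to move; the robot and the scene stay as the last step left them, time stands still between calls to the robot, and variables do not carry over. Pictures are saved under pics/ and viewed, at most 10 in all, crops included, and the job is handed in when it is done.

```bash
mkdir -p pics; cat > h.py <<'E'
import numpy as np, cv2
from station import manip
def snap(n,f):
    c=manip.get_calibration(n); im=manip.snapshot(n); cv2.imwrite('pics/'+f,im[:,:,::-1]); return im,c
def ray(c,u,v,z):
    K=np.array(c['K'],float);R=cv2.Rodrigues(np.array(c['rvec'],float))[0];t=np.array(c['tvec'],float).ravel()
    C=-R.T@t; d=R.T@np.linalg.solve(K,[u,v,1.]); return C+d*(z-C[2])/d[2]
def proj(c,p):
    return cv2.projectPoints(np.array(p,float).reshape(-1,1,3),np.array(c['rvec'],float),np.array(c['tvec'],float),np.array(c['K'],float),None)[0].reshape(-1,2)
def red(im):
    h=cv2.cvtColor(im,cv2.COLOR_RGB2HSV); m=((h[...,0]<8)|(h[...,0]>172))&(h[...,1]>150)&(h[...,2]>60)
    n,l,s,ce=cv2.connectedComponentsWithStats(m.astype(np.uint8)); return [(s[i].tolist(),ce[i].round(1).tolist()) for i in range(1,n) if s[i][4]>40]
E
python3 - <<'E'
from h import *
im,c=snap('top','top1.png'); r=red(im); print(r)
im2,c2=snap('scene','sc1.png'); r2=red(im2);print(r2)
for s,ce in r: print(ray(c,*ce,0.09))
for s,ce in r2: print(ray(c2,*ce,0.083))
print(manip.sense())
E
```

```text
[([276, 219, 16, 18, 157], [283.5, 228.3])]
[([354, 214, 17, 10, 71], [360.4, 218.2])]
[0.58191675 0.07112674 0.09      ]
[0.56349605 0.08610125 0.083     ]
{'t': 0.1, 'q': array([ 1.06552344e+00,  5.28388923e-01,  1.43378304e+00,  1.78083662e-05,
        1.18140622e+00, -1.78515939e-01]), 'qd': array([ 0.00131715, -0.00094203, -0.003681  , -0.00063483, -0.00073552,
        0.00120348]), 'tau': array([-4.52935401e-04, -4.43308067e+01, -1.78586054e+01, -3.14621038e-04,
        3.85208215e-03,  6.51111890e-06]), 'tcp_pos': array([0.20026587, 0.59136089, 0.230419  ]), 'tool_rot': array([ 1.62655877e-01,  9.86682360e-01, -9.32542719e-04, -3.40603896e-04]), 'force': array([ 0.50710081, -0.01018395,  0.0665526 ]), 'ft_torque': array([0.02055862, 0.02457758, 0.00545845]), 'gripper_force': 0.0, 'finger_gap': 0.998520878314795}
```

View pics/top1.png

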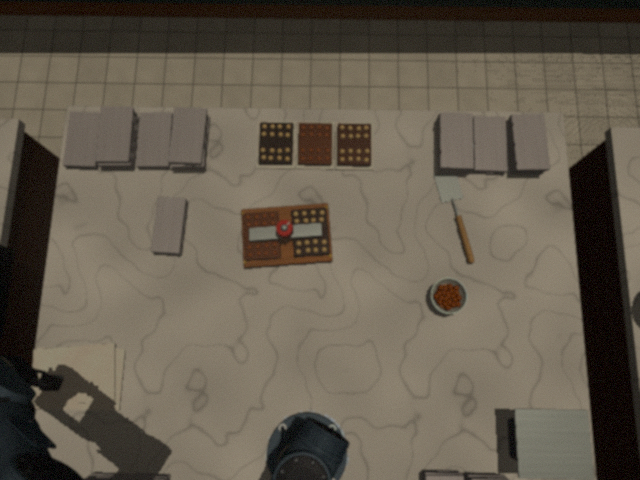

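View pics/sc1.png

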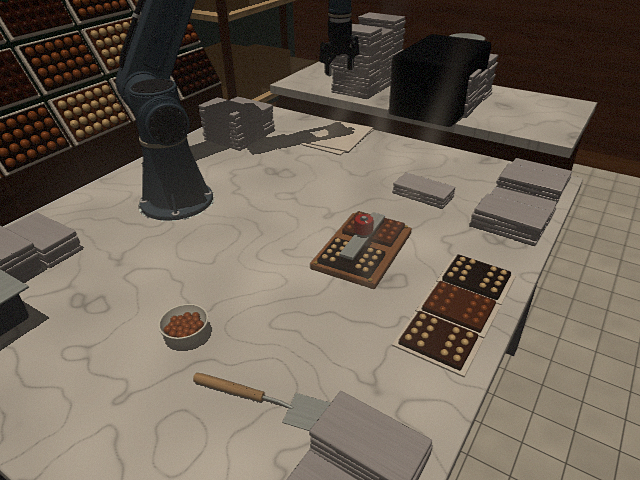

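The top view shows the knob at (284,229) on the board, with the bar along ±y. The foil bars are at (169,225), the bowl at (447,296) and the scraper at (460,225), all well clear of the path. The scene view agrees, with the knob at (361,220). Next I move above it for a look from close by.

```bash
python3 -m handwheel '[[36,-50,0,0,0,-6,1],[36,-50,0,0,0,-6,1],[36,-50,0,0,0,-6,1],[36,-50,0,0,0,-6,1],[36,-50,0,0,0,-6,1],[36,-50,0,0,0,-6,1],[36,-50,0,0,0,-6,1],[36,-50,0,0,0,-6,1],[36,-50,0,0,0,-6,1],[36,-50,0,0,0,-6,1]]' 30
python3 - <<'E'
from h import *
s=manip.sense(); print(s['q'],s['tcp_pos'],s['tool_rot'])
im,c=snap('wrist','w1.png')
for st,ce in red(im): print(st,ce,ray(c,*ce,0.09))
print(proj(c,[[0.577,0.073,0.102],[0.577,0.073,0.097]]))
E
```

```text
t: 1.35
tcp_pos: [0.5613, 0.0901, 0.231]
tool_rot: [0.636, 0.772, -0.0, -0.0]
force: [0.5, 0.2, -0.2]
finger_gap: 0.998
gripper_force: 0.0
[-3.74776710e-02  4.51954393e-01  1.57664613e+00  3.04586444e-04
  1.11365912e+00 -2.30605614e-01] [0.56130161 0.09011302 0.23098817] [ 6.35689510e-01  7.71944763e-01 -9.35275148e-05 -3.48052285e-04]
[313, 227, 63, 56, 1862] [342.9, 252.0] [0.58260443 0.07080143 0.09      ]
[[337.47001234 253.27132758]
 [337.21729938 251.17002991]]
```

View pics/w1.png

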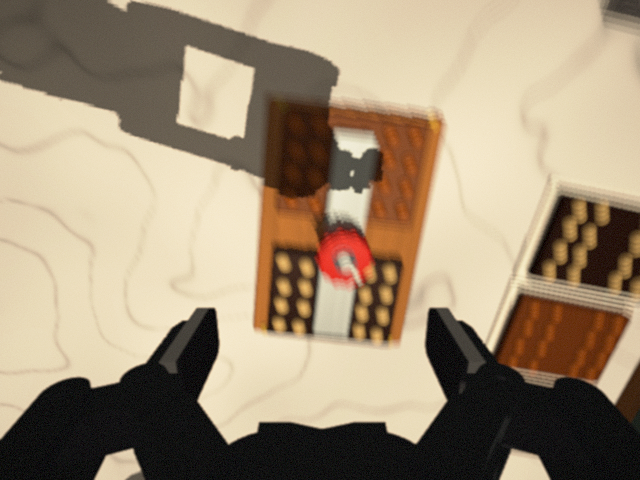

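The wrist view shows the knob's top disc centred near (346,261), with the stud at (345,259). The white dash points to the lower right, towards (357,283). I'll turn these into positions and cross-check them with the board outline.

```bash
python3 - <<'E'
from h import *
c=manip.get_calibration('wrist')
print(ray(c,346,261,.097),ray(c,345,258,.102))
P=[ray(c,*p,.02)[:2] for p in [(268,98),(440,120),(400,342),(255,328)]]
P=np.array(P); print(P, P.mean(0), [np.linalg.norm(P[i]-P[(i+1)%4]) for i in range(4)])
b=ray(c,355,130,.055)[:2]; d=ray(c,333,338,.055)[:2]; print(b,d,(b+d)/2,np.linalg.norm(b-d))
a=ray(c,345,261,.097); e=ray(c,357,284,.097); print('dash',np.degrees(np.arctan2(*(e-a)[1::-1])))
c=manip.get_calibration('top'); print(ray(c,284,228,.097))
E
```

```text
[0.59306889 0.05797715 0.097     ] [0.59098215 0.06224798 0.102     ]
[[ 0.50162383  0.17234549]
 [ 0.66162813  0.18329112]
 [ 0.6859513  -0.05683284]
 [ 0.52092501 -0.06879137]] [0.59253207 0.0575031 ] [np.float64(0.16037824622555152), np.float64(0.24135271609908962), np.float64(0.16545900989289422), np.float64(0.24190807597323138)]
[0.58227394 0.15999126] [ 0.60385467 -0.04305506] [0.59306431 0.0584681 ] 0.20418995677698382
dash -52.44352272586322
[0.58098444 0.06925067 0.097     ]
```

The top camera and the later wrist calibration disagree by about 12 mm, because the arm was still settling when I took the picture. I'll move closer, let it settle and look again.

```bash
python3 -m handwheel '[[13,-13,-15,0,0,0,1],[12,-12,-15,0,0,0,1],[0,0,-15,0,0,0,1],[0,0,0,0,0,0,1],[0,0,0,0,0,0,1],[0,0,0,0,0,0,1],[0,0,0,0,0,0,1],[0,0,0,0,0,0,1],[0,0,0,0,0,0,1],[0,0,0,0,0,0,1]]'
python3 - <<'E'
from h import *
s=manip.sense(); print(s['q'],s['tcp_pos'],s['tool_rot'])
im,c=snap('wrist','w2.png')
for st,ce in red(im): print(st,ce,ray(c,*ce,0.09))
print(proj(c,[[0.581,0.070,0.097],[0.593,0.058,0.097]]))
c2=manip.get_calibration('wrist'); print(np.array(c['tvec'])-c2['tvec'])
E
```

```text
t: 2.65
tcp_pos: [0.5856, 0.0669, 0.1863]
tool_rot: [0.634, 0.773, 0.0, 0.0]
force: [-0.4, -0.0, -0.5]
finger_gap: 0.998
gripper_force: 0.0
[-7.57849291e-02  5.34188575e-01  1.56936167e+00 -3.13565605e-06
  1.03801527e+00 -2.72507257e-01] [0.58558926 0.06685472 0.1863466 ] [6.34248573e-01 7.73129192e-01 6.68281295e-06 1.18894776e-05]
[284, 198, 70, 72, 2887] [317.9, 232.1] [0.58109328 0.07369534 0.09      ]
[[316.60460353 240.1814499 ]
 [330.37437663 259.71163974]]
[-1.88234860e-05 -4.81407044e-06 -2.03498322e-06]
```

View pics/w2.png

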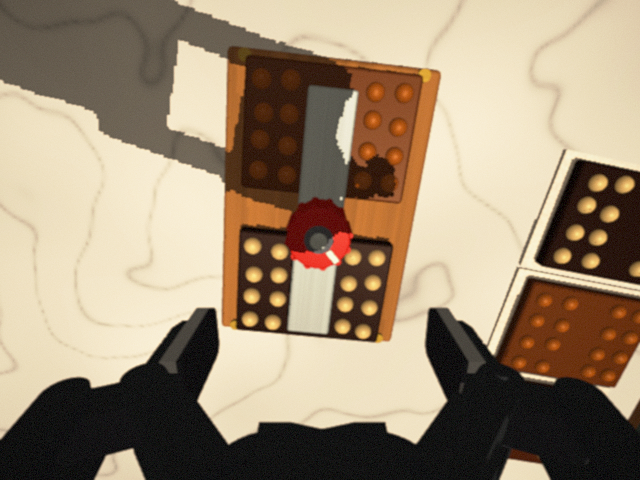

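The settled view has the stud at (318,240), the disc centre at (319,238) and the dash towards (334,258). That gives a knob axis near (0.581, 0.070), and the top camera agrees. I'll go down and grip.

```bash
python3 - <<'E'
from h import *
c=manip.get_calibration('wrist'); print(ray(c,318,239,.1)); a=ray(c,318,239,.097); e=ray(c,334,258,.097); print('dash',np.degrees(np.arctan2(*(e-a)[1::-1])))
E
python3 -m handwheel '[[-5,3,-20,0,0,0,1],[0,0,-25,0,0,0,1],[0,0,-25,0,0,0,1],[0,0,-25,0,0,0,1],[0,0,-16,0,0,0,1],[0,0,-10,0,0,0,1],[0,0,0,0,0,0,1],[0,0,0,0,0,0,0.3],[0,0,0,0,0,0,0.3],[0,0,0,0,0,0,0.3]]' 30
```

```text
[0.58159093 0.0719659  0.1       ]
dash -40.05951842812143
t: 3.95
tcp_pos: [0.5824, 0.0701, 0.0665]
tool_rot: [0.634, 0.773, 0.002, 0.002]
force: [2.2, 1.6, 3.1]
finger_gap: 0.503
gripper_force: 32.0
```

```bash
python3 -m handwheel '[[0,0,0,0,0,8,0.3],[0,0,0,0,0,8,0.3],[0,0,0,0,0,8,0.3],[0,0,0,0,0,8,0.3],[0,0,0,0,0,8,0.3],[0,0,0,0,0,8,0.3],[0,0,0,0,0,2,0.3],[0,0,0,0,0,0,0.3],[0,0,0,0,0,0,0.3],[0,0,0,0,0,0,0.3]]' 30
python3 - <<'E'
from h import *
s=manip.sense(); print(s['q'][5],s['ft_torque'],s['force'],s['tau'][5])
im,c=snap('wrist','w3.png')
E
```

```text
t: 5.2
tcp_pos: [0.5829, 0.0704, 0.0656]
tool_rot: [0.248, 0.969, 0.001, 0.002]
force: [4.5, 2.8, -3.4]
finger_gap: 0.502
gripper_force: 31.6
-1.1407666424351495 [ 0.41797218 -0.61595606  0.00164303] [ 4.5424713   2.79271459 -3.36208318] 0.04554737010039389
```

View pics/w3.png

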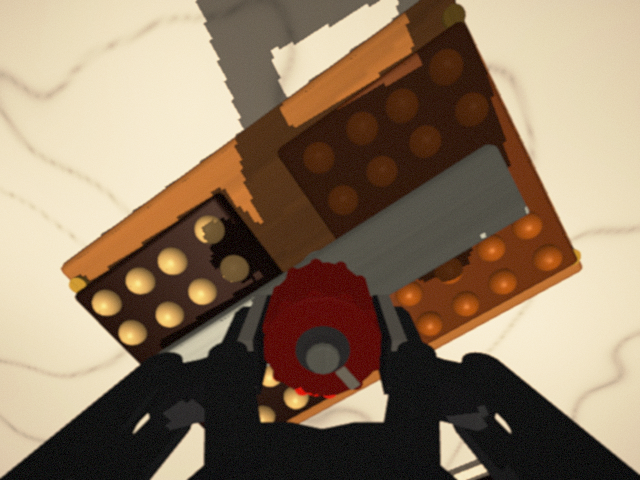

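The knob is gripped centrally at (322,340). The dash at (347,380) keeps its place relative to the tool, so there's no slip, and it hasn't reached the stop. I'll keep turning backwards.

```bash
python3 -m handwheel '[[0,0,0,0,0,8,0.3],[0,0,0,0,0,8,0.3],[0,0,0,0,0,8,0.3],[0,0,0,0,0,8,0.3],[0,0,0,0,0,8,0.3],[0,0,0,0,0,6,0.3],[0,0,0,0,0,2,0.3],[0,0,0,0,0,0,0.3],[0,0,0,0,0,0,0.3],[0,0,0,0,0,0,0.3]]' 30
python3 - <<'E'
from h import *
s=manip.sense(); print(s['q'][5],s['ft_torque'],s['force'],s['tau'][5])
E
```

```text
t: 6.5
tcp_pos: [0.5803, 0.0701, 0.0652]
tool_rot: [-0.167, 0.986, 0.0, -0.0]
force: [0.1, 0.8, -3.8]
finger_gap: 0.503
gripper_force: 31.0
-1.9776819449735845 [ 0.34533407 -0.13494078 -0.64361943] [ 0.14829166  0.79247488 -3.76025718] -0.6787075102329254
```

The moment of -0.64 N m shows it is at the stop. I'll let go so the knob can drop, then check.

```bash
python3 -m handwheel '[[0,0,0,0,0,-2,1],[0,0,0,0,0,0,1],[0,0,0,0,0,0,1],[0,0,0,0,0,0,1],[0,0,0,0,0,0,1],[0,0,0,0,0,0,1],[0,0,0,0,0,0,1],[0,0,0,0,0,0,1],[0,0,0,0,0,0,1],[0,0,0,0,0,0,1]]' 30
python3 - <<'E'
from h import *
s=manip.sense(); print(s['q'][5],s['tcp_pos'],s['ft_torque'],s['force'])
im,c=snap('wrist','w4.png')
for z in (.097,.089): print(z,proj(c,[[.5813,.0705,z],[.5813,.0705,.102]]), np.diff(proj(c,[[.5813,.047,z],[.5813,.094,z],[.5578,.0705,z],[.6048,.0705,z]]),axis=0)[[0,2]])
E
```

```text
t: 7.75
tcp_pos: [0.5806, 0.0699, 0.0653]
tool_rot: [-0.15, 0.989, -0.0, -0.0]
force: [-0.2, -0.8, -0.1]
finger_gap: 1.0
gripper_force: 0.0
-1.9434487179915028 [0.58057496 0.06992092 0.06529517] [ 0.00980782  0.03344902 -0.04592201] [-0.16177147 -0.76092375 -0.08587446]
0.097 [[323.67134961 359.05449306]
 [323.74394751 368.02372015]] [[124.44617709  32.98680893]
 [-39.15891585 105.98849335]]
0.089 [[323.56566617 345.99765938]
 [323.74394751 368.02372015]] [[117.54096773  31.56796832]
 [-36.96395983 101.4007346 ]]
```

View pics/w4.png

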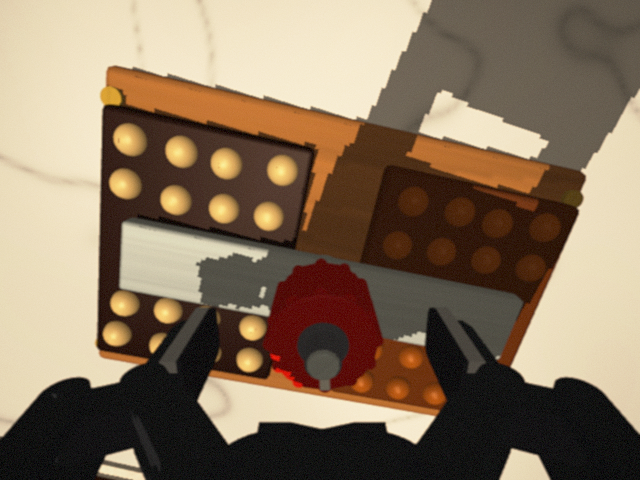

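The drop is confirmed. The stud's base is at (322,345) and its tip at (322,366), against a predicted 346 and 368 for the dropped state. Now I lower, regrip and start turning forwards.

```bash
python3 -m handwheel '[[0,0,-5,0,0,0,1],[0,0,-4,0,0,0,1],[0,0,0,0,0,0,0.3],[0,0,0,0,0,0,0.3],[0,0,0,0,0,0,0.3],[0,0,0,0,0,0,0.3],[0,0,0,0,0,-4,0.3],[0,0,0,0,0,-8,0.3],[0,0,0,0,0,-8,0.3],[0,0,0,0,0,-8,0.3]]' 40
python3 -m handwheel '[[0,0,0,0,0,-8,0.3],[0,0,-0.2,0,0,-8,0.3],[0,0,-0.2,0,0,-8,0.3],[0,0,-0.2,0,0,-8,0.3],[0,0,-0.2,0,0,-8,0.3],[0,0,-0.2,0,0,-8,0.3],[0,0,-0.2,0,0,-8,0.3],[0,0,-0.2,0,0,-8,0.3],[0,0,-0.2,0,0,-8,0.3],[0,0,-0.2,0,0,-8,0.3]]' 40
python3 -c "
from h import *
s=manip.sense(); print(s['q'][5],s['ft_torque'],s['force'],s['tau'][5])"
```

```text
t: 9.05
tcp_pos: [0.5805, 0.0711, 0.0566]
tool_rot: [0.096, 0.995, 0.001, -0.0]
force: [-0.3, 6.8, 2.2]
finger_gap: 0.504
gripper_force: 40.6
t: 10.3
tcp_pos: [0.5824, 0.0725, 0.0548]
tool_rot: [0.714, 0.701, 0.003, 0.0]
force: [4.3, 10.2, -1.5]
finger_gap: 0.503
gripper_force: 40.7
-0.05419279277514234 [ 1.57793315 -0.38470929  0.10440841] [ 4.31852415 10.16877564 -1.49440821] -0.6487348303198814
```

```bash
python3 -m handwheel '[[1,2,-0.2,0,0,-8,0.3],[0,0,-0.2,0,0,-8,0.3],[0,0,-0.2,0,0,-8,0.3],[0,0,-0.2,0,0,-8,0.3],[0,0,-0.2,0,0,-8,0.3],[0,0,0,0,0,-8,0.3],[0,0,0,0,0,-4,0.3],[0,0,0,0,0,0,0.3],[0,0,0,0,0,0,0.3],[0,0,0,0,0,0,0.3]]' 40
python3 - <<'E'
from h import *
s=manip.sense(); print(s['q'][5],s['ft_torque'],s['force'],s['tau'][5])
im,c=snap('wrist','w5.png')
E
```

```text
t: 11.55
tcp_pos: [0.5829, 0.0712, 0.0538]
tool_rot: [0.947, 0.32, 0.001, 0.001]
force: [3.6, -3.0, -0.5]
finger_gap: 0.504
gripper_force: 41.0
0.8514866780245335 [-0.60886681 -0.53429321  0.80206376] [ 3.64773197 -2.97102608 -0.50779837] 0.831668246537447
```

View pics/w5.png

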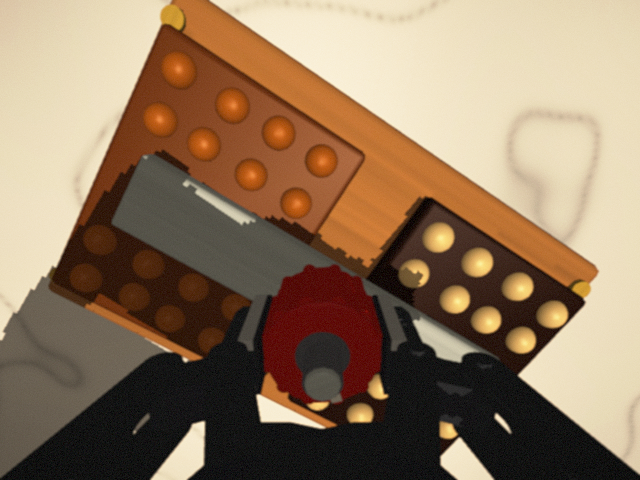

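The moment of 0.80 N m after about 160° (146° needed) means it's at the firm stop. The stud now stands long, from (322,350) to (322,385). I'll release and retreat.

```bash
python3 -m handwheel '[[0,0,0,0,0,0,1],[0,0,0,0,0,0,1],[0,0,0,0,0,0,1],[0,0,0,0,0,0,1],[0,0,10,0,0,0,1],[0,0,25,0,0,0,1],[0,0,30,0,0,0,1],[0,0,30,0,0,0,1],[0,0,20,0,0,0,1],[0,0,0,0,0,0,1]]' 40
python3 -m handwheel '[[0,0,0,0,0,0,1],[0,0,0,0,0,0,1],[0,0,0,0,0,0,1],[0,0,0,0,0,0,1],[0,0,0,0,0,0,1],[0,0,0,0,0,0,1],[0,0,0,0,0,0,1],[0,0,0,0,0,0,1],[0,0,0,0,0,0,1],[0,0,0,0,0,0,1]]' 40
python3 - <<'E'
from h import *
im,c=snap('wrist','w6.png')
cv2.imwrite('pics/w6c.png',cv2.resize(im[130:370,160:480,::-1],(800,600)))
print(proj(c,[[.582,.0712,z] for z in (.086,.097,.102)]))
print(proj(c,[[.582,.0712,.097],[.582+.02*np.cos(np.radians(-40)),.0712+.02*np.sin(np.radians(-40)),.097]]))
E
```

```text
t: 12.85
tcp_pos: [0.5829, 0.0719, 0.1708]
tool_rot: [0.948, 0.32, 0.002, 0.001]
force: [0.1, 0.6, -1.1]
finger_gap: 1.0
gripper_force: 0.0
t: 14.1
tcp_pos: [0.5816, 0.0719, 0.1685]
tool_rot: [0.948, 0.32, 0.0, 0.0]
force: [0.4, 0.0, -0.4]
finger_gap: 1.0
gripper_force: 0.0
[[322.58896405 249.00807976]
 [322.62705665 254.77364764]
 [322.64555673 257.57375598]]
[[322.62705665 254.77364764]
 [353.69428269 248.21724044]]
```

View pics/w6c.png

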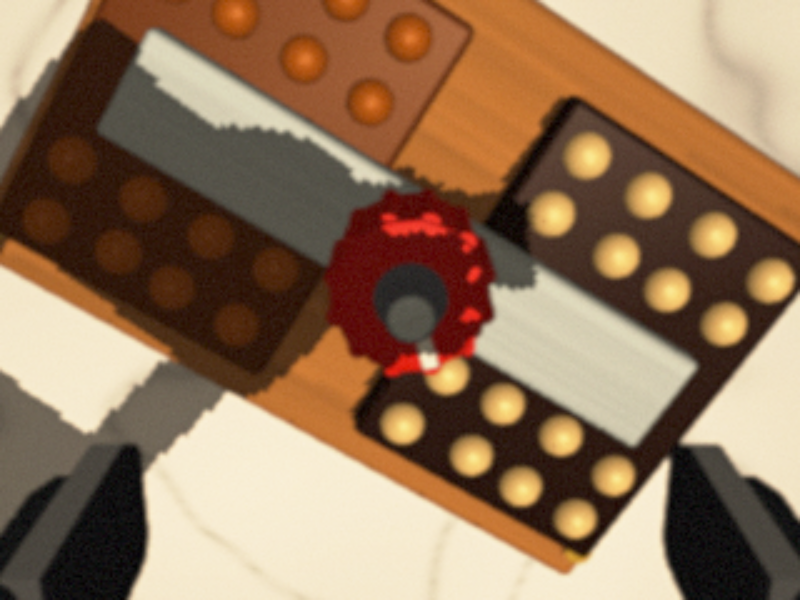

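The dash is at crop position (427,358), about 11° from where it sat relative to the tool after the drop. With 160° of tool turn, the knob has gone about 148° forwards, which puts it at its stop near 2.3 rad. The bar is flat on the slabs and the gripper is clear, so I'm handing in.

```bash
python3 -c "
from station import manip
print(manip.sign_off())"
```

```text
the job is handed in; nothing more can be done
None
```

The knob was turned back until it dropped, then forwards to its firm stop with the bar down on the slabs; the gripper has let go, the bystanders were never approached, and the job was handed in (no verdict came back).

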